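Centre the wooden finial on the painting stand

ROBOT

A 7-joint arm with a two-finger parallel gripper is mounted at the origin on a cart in front of the work surface, level with it; the furniture and walls round the work are solid. World frame = base frame: x ahead of the robot, y to its left, z up, the work surface at z = 0. Lengths are in m, angles in rad, forces in N, time in s.
With the tool pointing down it reaches from about 0.35 to 0.9 m from the base axis. Payload 8.1 kg.
Tool frame: the origin (TCP) lies at the very end of the fingers, on their centre line; the grasp point (between the pads) lies 19 mm behind it (bot.pinch_z is the distance from the TCP to the grasp point, in m); y points along the fingers, x is the direction in which the jaws open and shut, and the axes are right-handed (so a half turn about y gives the same grasp; the last joint's range is limited). The gripper opens to 92 mm and grips with 3 to 60 N. Pads are 19 mm wide; open, the fingers measure 130 mm over their backs; the gripper's body (75 mm by 190 mm) begins 47 mm behind the grasp point.
Start: joints at [1.182, 0.434, 0.025, 1.573, -0.012, 1.134, -0.075], TCP at [0.176, -0.6, 0.227] pointing down, gripper open.
Joint ranges: [-2.62, 2.62], [-0.44, 2.09], [-1.27, 1.32], [0.08, 2.57], [-1.32, 4.46], [0.12, 2], [-2.74, 2.74]. Speed limits (rad/s): [2.22, 2.22, 3.01, 3.01, 3.14, 3.14, 3.14].

INTERFACE

Orientations are given as a unit quaternion [w, x, y, z].
In Python, from cell import sense, capture, get_calibration, sign_off, spotter, bot gives the robot as it stands.
- The arm moves only by the shell command python3 -m crank 'ROWS' [FORCE]. ROWS is JSON, a list of rows, each an object with "translation": the shift along the world's x, y, z in m, a list of three; "rot": the turn, a rotation vector about the world's x, y, z in rad, a list of three; "gripper": the closure, from 0 (fully open) to 1 (shut). A call has 1 to 8 rows; each row is the pose to reach, as a shift and turn from the pose commanded when the call began; what a row does not reach only later rows make up. A row lasts 1/12 s, in which the tool goes at most 41.7 mm and 7.16 degrees, less where a joint would pass 70% of its speed; a pose out of reach is approached as far as the arm can. A call with a gripper value outside its range is refused whole. The fingers move at their own pace and stop on an object; FORCE is the grip in N (left out, the last holds). Time passes only in rows, so rows that repeat a pose let the fingers close. It gives the time, the measured TCP pose, the force and the opening at its end, in the units of the state.
- sense(): the state, without advancing time (a new reading comes with each control period).
- capture(name): name is "scene" or "top" or "wrist"; returns the picture (420x560x3 uint8, red, green, blue); there is no depth.
- get_calibration(name): a dict with "fx", "fy", "cx", "cy" (pixels), "camera_from_world" (4x4, takes a point from world to camera coordinates). Camera axes: x right, y up, looking along -z (the intrinsics and any distortion apply to the point x, -y, -z); pixel columns grow to the right and rows downward; lengths in m; the calibration is good to about 2 mm. A picture is of the moment at which its call begins: read the wrist's pose just before it. get_calibration takes no time and is no camera call; for the wrist camera it gives the pose at the moment of the call.
- sign_off(): hands the job in, once; it reports no verdict.
Trained networks look in the newest picture that a camera, given by its name, has taken for a name from the list of things; names that differ only in an ending like _2 or _b are one class to them, and where a whole thing is asked for, a point or a joint stands for the part that bears it (a point fixed in the world has none). Each returns a list of dicts, best first, with "p" (0 to 1); they miss things now and then, are a little off and sometimes report something else, mostly with a low value. They report only what shows in the picture. A call takes as long as a camera call. They do not tell look-alikes from the thing itself.
- spotter.search_frame(camera, thing): "location" ([column, row] in pixels, amid what is visible of it).
- spotter.outline_of(camera, thing): "pixels" (420x560 bool, what is visible of it) and "location" ([column, row] in pixels, amid what is visible of it).
- spotter.landmark_of(camera, thing): "location" ([column, row] in pixels: a listed point, or the origin of a listed thing).
The state is a dict: "clock": time; "joint_positions": joint angles; "qd": joint speeds; "effort": joint torques, N m; "position": TCP position; "ee_rot": TCP orientation; "ft_force": force on the tool from outside, world axes, zero at the start; "ft_torque": the same for the moment, N m; "gripper_width": finger opening in m.
Only numpy, scipy, OpenCV 4.12 (cv2) and the standard library are available. Lean on these libraries where they do the work, as an engineer would, in place of code of your own. Each camera call takes 0.05 s, during which the arm holds its last target.

TASK

The turned wooden finial has been stood off-centre on the small round top plate of the painting stand, where it is tippy and would spin out of true. Nudge it with light taps of the fingertips, without grasping or lifting it, until its foot stands wholly inside the ring scribed on the plate. Do not knock it over or off the plate, do not shift the stand, leave the sanding block and the little cup alone, and finish with the finial standing upright and the hand clear.

Things in the scene. Friction and masses are not known exactly. Their poses are not given: they have to be found in the camera images.
- finial_foot (a point): Centre of the underside of the finial: loose turned pale wood, 66 mm tall, about 90 g, round about its z axis (up). Foot 30 mm in diameter, belly 45 mm in diameter at 15 mm above the underside, neck 17 mm thick at 37 mm, ball tip 27 mm thick at 54 mm. Pushed at the belly or lower it slides; at neck or ball it topples.
- stand_top (a point): Centre of the upper face of the stand's top plate, 90 mm above the table: a flat, level aluminium disc 68 mm in diameter and 7 mm thick, without a rim, with a dark concentric ring scribed on it; the ring is a 2 mm wide line, 44 mm in inner diameter.
- stand: The loose painting stand, about 1 kg, origin at the centre of its underside on the table, z axis up: weighted dark round foot 100 mm in diameter, steel column 18 mm thick with a small clamp collar, and the top plate at 90 mm. Its yaw is of no account.
- finial: The finial itself, origin and axes as for finial_foot (centre of its underside, z up). At the start it stands about 15 to 19 mm off the centre of the plate, in any direction, its foot just reaching the edge.
- sanding_block: Bystander: loose dark sanding block with a reddish-brown top, 62 x 115 x 31 mm, lying flat to the right of the stand; origin at the centre of its underside, long side along its own y axis.
- dose_cup: Bystander: small loose clear plastic cup, 52 mm across the rim and 35 mm high, standing to the left of the stand; origin at the centre of its underside.
Not all that is in view belongs to the job. What is shaped like the finial but pink or purple is not meant. Leave any yellow look-alike of the stand alone.

How it is judged:
At the end, for the whole second after the job is handed in: The finial stands upright (within 0.05 rad) and at rest on the stand's top plate with its foot inside the scribed ring (its axis within 7 mm of the plate's centre); the stand, sanding block and cup are within 15 mm of where they began (horizontal distance between finial_foot and stand_top below 0.007 m and angle between each of finial, stand's own z axis and vertical below 0.05 rad and z of finial_foot in the frame of stand between 0.087 and 0.093 m and linear speed of finial below 0.01 m/s and distance of each of stand, sanding_block, dose_cup from where it was at the start of the episode below 0.015 m); the robot touches nothing.
It fails at once if the finial is knocked over (tilts more than 0.45 rad) or falls off the plate (angle between finial's own z axis and vertical above 0.45 rad or z of finial_foot in the frame of stand below 0.08 m).
It fails at once if the finial is lifted (its foot more than 10 mm above the plate) (z of finial_foot in the frame of stand above 0.1 m).
It fails at once if the finial is gripped or struck hard (more than 5 N from the fingers) (contact force between the fingers and finial above 5 N).
It fails at once if the stand is shifted by more than 15 mm (distance of stand from where it was at the start of the episode above 0.015 m).
It fails at once if the sanding block or the cup is moved by more than 15 mm (distance of any of sanding_block, dose_cup from where it was at the start of the episode above 0.015 m).
It also fails if it takes over 48 s, if anything falls off the work surface, if the arm or the gripper's body presses on something with over 40 N, if the wrist force passes 120 N, or if a joint passes its speed limit or range.

## Working session

There is one attempt and no reset: what is moved stays moved. The work goes in short steps, Python scripts to look and compute and a shell command to move; the robot and the scene stay as the last step left them, time stands still between calls to the robot, and variables do not carry over. Pictures are saved under pics/ and viewed, and the job is handed in when it is done.

```bash
ls; mkdir -p pics; python3 - <<'E'
from cell import *
import cv2
for n in ["scene","top","wrist"]:
    im=capture(n); cv2.imwrite(f"pics/{n}0.png",im[:,:,::-1])
    c=get_calibration(n); print(n,c)
s=sense(); print(s)
E
```

```text
pics
scene {'fx': 428.77843665082736, 'fy': 428.77843665082736, 'cx': 280.73770374397265, 'cy': 207.7247874524615, 'camera_from_world': array([[ 0.59487988, -0.80359305, -0.01887168, -0.27071645],
       [ 0.6150406 ,  0.43993218,  0.65435827, -0.4041817 ],
       [-0.51753549, -0.40087142,  0.75594915, -0.60486815],
       [ 0.        ,  0.        ,  0.        ,  1.        ]])}
top {'fx': 496.2840432707848, 'fy': 496.2840432707848, 'cx': 291.3947329394135, 'cy': 208.74551757972694, 'camera_from_world': array([[-0.02571906, -0.99966325,  0.00345323,  0.06372228],
       [ 0.99767989, -0.02544991,  0.06314373, -0.5436588 ],
       [-0.06303458,  0.00506921,  0.99799847, -1.15242063],
       [ 0.        ,  0.        ,  0.        ,  1.        ]])}
wrist {'fx': 377.52640034502804, 'fy': 377.52640034502804, 'cx': 279.89685502870475, 'cy': 211.49203840322554, 'camera_from_world': array([[ 2.81908650e-01, -9.59441047e-01, -6.25448279e-04,
        -6.23835441e-01],
       [ 9.26679056e-01,  2.72451111e-01, -2.58913730e-01,
         3.14364993e-02],
       [ 2.48582865e-01,  7.24104304e-02,  9.65900248e-01,
        -3.89761764e-01],
       [ 0.00000000e+00,  0.00000000e+00,  0.00000000e+00,
         1.00000000e+00]])}
{'clock': 0.15, 'joint_positions': array([ 1.1823971 ,  0.43504249,  0.02498288,  1.57391034, -0.0115723 ,
        1.13400346, -0.07514982]), 'qd': array([ 9.52319425e-05, -1.10887784e-03, -7.51346099e-04, -4.45143085e-03,
       -3.19351963e-05,  4.12243531e-04,  1.68812839e-04]), 'effort': array([ 2.55708444e-03, -6.68254781e+01,  9.86319780e-01, -3.14692640e+01,
       -6.05207495e-02,  3.93424113e-02,  1.32615651e-04]), 'position': array([ 0.17602882, -0.59927908,  0.22612946]), 'ee_rot': array([ 0.56630315, -0.56586893,  0.42410162, -0.42335672]), 'ft_force': array([ 0.26264692,  0.16199781, -0.16737102]), 'ft_torque': array([-0.02841012,  0.00299278, -0.01006283]), 'gripper_width': 0.09167417979728579}
```

View pics/scene0.png

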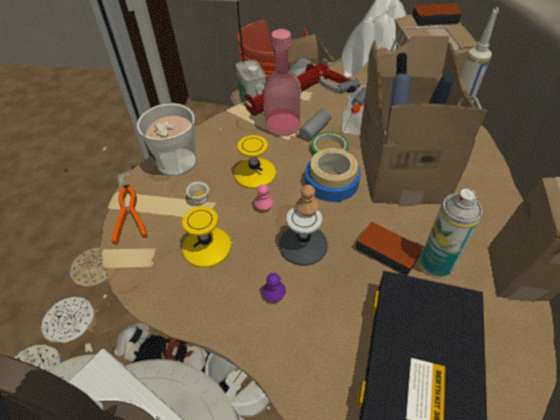

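View pics/top0.png

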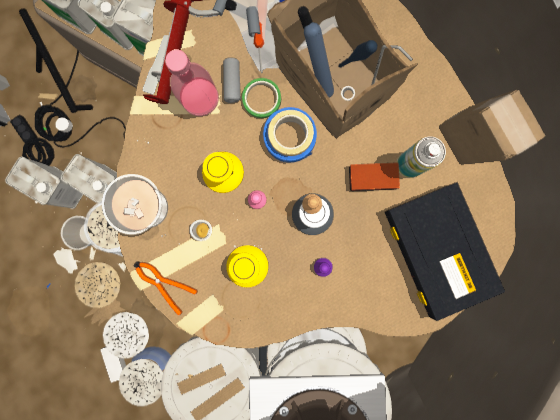

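View pics/wrist0.png

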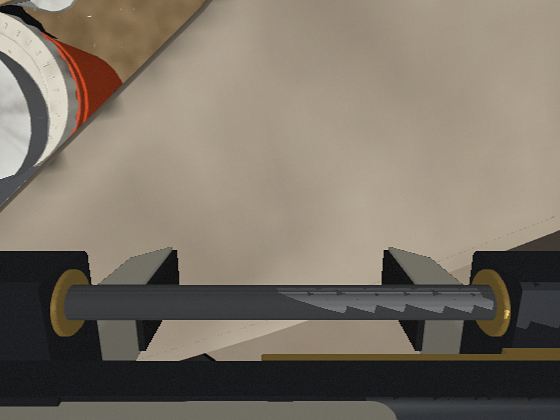

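Candidates: the pale wood finial at top (313,204) / scene (307,200), on the grey-white stand at top (313,213). Pink (257,199) and purple (323,267) look-alikes and yellow stands (222,172), (245,266) are not meant. I choose the wood one and check it in close crops.

```bash
python3 - <<'E'
import cv2,numpy as np
a=cv2.imread("pics/top0.png")[175:250,275:350]; b=cv2.imread("pics/scene0.png")[175:265,262:352]
a=cv2.resize(a,(399,480),interpolation=cv2.INTER_CUBIC) if 0 else cv2.resize(a,(400,400),interpolation=cv2.INTER_CUBIC)
b=cv2.resize(b,(400,400),interpolation=cv2.INTER_CUBIC)
cv2.imwrite("pics/crop0.png",np.hstack([a,b]))
E
cat > h.py <<'E'
import numpy as np
from cell import *
def proj(c,P):
    P=np.atleast_2d(P); M=c["camera_from_world"]; q=P@M[:3,:3].T+M[:3,3]
    return np.c_[c["cx"]+c["fx"]*q[:,0]/-q[:,2], c["cy"]-c["fy"]*q[:,1]/-q[:,2]]
def ray(c,u,v):
    M=c["camera_from_world"];R=M[:3,:3]
    o=-R.T@M[:3,3]; d=R.T@np.array([(u-c["cx"])/c["fx"],-(v-c["cy"])/c["fy"],-1.]); return o,d
def atz(c,uv,z):
    o,d=ray(c,*uv); return o+d*(z-o[2])/d[2]
E
python3 - <<'E'
from h import *
for cam in ["top","scene"]:
    c=get_calibration(cam); capture(cam)
    for t,z in [("finial_foot",.09),("stand_top",.09),("stand",0),("sanding_block",0),("dose_cup",0)]:
        r=spotter.landmark_of(cam,t)
        for d in r[:4]: print(cam,t,np.round(d["location"],1),round(d["p"],2),np.round(atz(c,d["location"],z),4))
E
```

```text
top finial_foot [323.1 261.9] 0.81 [ 0.4219 -0.0164  0.09  ]
top finial_foot [259.1 200.5] 0.66 [0.5606 0.1211 0.09  ]
top finial_foot [311.  203.5] 0.61 [0.551  0.0065 0.09  ]
top stand_top [312.9 214. ] 0.98 [0.5277 0.003  0.09  ]
top stand_top [217.8 166.9] 0.97 [0.6377 0.2111 0.09  ]
top stand_top [246.1 268.7] 0.92 [0.4114 0.1528 0.09  ]
top stand [248.8 269. ] 0.96 [0.4056 0.1544 0.    ]
top stand [225.1 171. ] 0.77 [0.641  0.2065 0.    ]
top stand [310.8 215.8] 0.73 [0.5281 0.0038 0.    ]
top sanding_block [372.8 174.3] 0.88 [ 0.6241 -0.148   0.    ]
top dose_cup [202.6 229.5] 0.58 [0.502  0.2625 0.    ]
scene finial_foot [262.9 207. ] 0.95 [0.507  0.0793 0.09  ]
scene finial_foot [309.2 206.9] 0.57 [0.5593 0.0066 0.09  ]
scene finial_foot [275.5 293.5] 0.56 [ 0.3703 -0.0542  0.09  ]
scene stand_top [199.  216.9] 0.9 [0.4163 0.1631 0.09  ]
scene stand_top [250.7 146.2] 0.8 [0.6316 0.2112 0.09  ]
scene stand_top [303.2 217.4] 0.6 [0.5309 0.0011 0.09  ]
scene stand [255.9 172.2] 0.96 [0.6428 0.2127 0.    ]
scene stand [206.7 248.1] 0.94 [0.4107 0.1562 0.    ]
scene stand [302.1 243. ] 0.79 [0.5355 0.0048 0.    ]
scene sanding_block [388.4 253.9] 0.57 [ 0.6145 -0.1514  0.    ]
scene dose_cup [202.4 198.2] 0.76 [0.5069 0.2591 0.    ]
```

View pics/crop0.png

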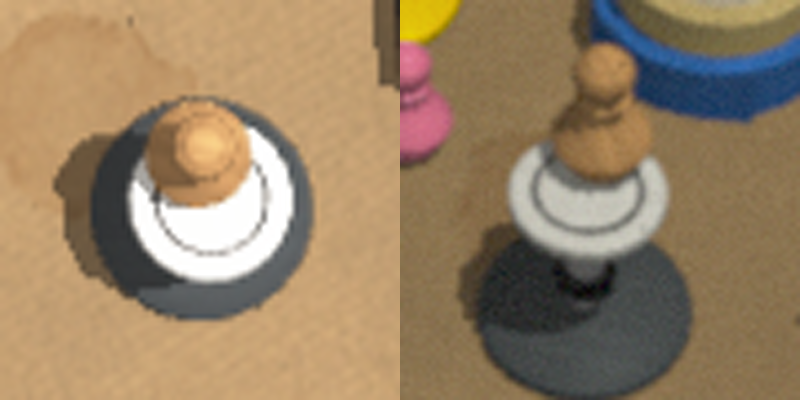

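The crops show the pale wood finial, in the top view sitting toward the far (+x) edge of the white plate, with the ring partly hidden. It is the right piece. Foot is at about (0.545–0.555, 0.006) and the plate centre at about (0.529, 0.002). Next I bring the wrist camera over it.

```bash
python3 - <<'E'
from h import *
from scipy.spatial.transform import Rotation as R
s=sense();q=s["ee_rot"];M=R.from_quat(q[[1,2,3,0]]).as_matrix();print(M.round(3))
c=get_calibration("wrist")["camera_from_world"];p=-c[:3,:3].T@c[:3,3];print("cam",p,"in tool",M.T@(p-s["position"]), "look in tool",M.T@(-c[2,:3]), np.degrees(np.arctan2(M[1,0],M[0,0])))
E
python3 -m crank '[{"translation":[0.0,0,0.04],"rot":[0,0,0],"gripper":0},{"translation":[0.0,0,0.08],"rot":[0,0,0],"gripper":0},{"translation":[0.0,0.0,0.12],"rot":[0,0,0],"gripper":0},{"translation":[0.03,0.02,0.14],"rot":[0,0,0],"gripper":0},{"translation":[0.06,0.04,0.15],"rot":[0,0,0],"gripper":0},{"translation":[0.09,0.06,0.16],"rot":[0,0,0],"gripper":0},{"translation":[0.12,0.08,0.16],"rot":[0,0,0],"gripper":0},{"translation":[0.15,0.10,0.16],"rot":[0,0,0],"gripper":0}]'
```

```text
[[ 0.282  0.     0.959]
 [-0.959 -0.     0.282]
 [ 0.    -1.    -0.   ]]
cam [ 0.24368273 -0.57906251  0.38485277] in tool [-0.00073634 -0.15810368  0.07057092] look in tool [ 5.48753983e-04  9.65931014e-01 -2.58799100e-01] -73.62851888803743
clock: 1.42
position: [0.3275, -0.4988, 0.3878]
ee_rot: [-0.566, 0.566, -0.423, 0.424]
ft_force: [1.1, -1.2, 0.1]
gripper_width: 0.0916
```

```bash
python3 -m crank '[{"translation":[0.02,0.035,0],"rot":[0,0,-0.05],"gripper":0},{"translation":[0.04,0.07,0],"rot":[0,0,-0.1],"gripper":0},{"translation":[0.06,0.105,0],"rot":[0,0,-0.15],"gripper":0},{"translation":[0.08,0.14,0],"rot":[0,0,-0.2],"gripper":0},{"translation":[0.1,0.175,0],"rot":[0,0,-0.25],"gripper":0},{"translation":[0.12,0.21,0],"rot":[0,0,-0.285],"gripper":0},{"translation":[0.14,0.245,0],"rot":[0,0,-0.285],"gripper":0},{"translation":[0.155,0.28,0],"rot":[0,0,-0.285],"gripper":0}]'
python3 -m crank '[{"translation":[0.01,0.035,0],"rot":[0,0,0],"gripper":0},{"translation":[0.02,0.07,0],"rot":[0,0,0],"gripper":0},{"translation":[0.03,0.105,0],"rot":[0,0,0],"gripper":0},{"translation":[0.04,0.14,-0.01],"rot":[0,0,0],"gripper":0},{"translation":[0.05,0.175,-0.03],"rot":[0,0,0],"gripper":0},{"translation":[0.06,0.20,-0.06],"rot":[0,0,0],"gripper":0},{"translation":[0.07,0.22,-0.09],"rot":[0,0,0],"gripper":0},{"translation":[0.07,0.22,-0.09],"rot":[0,0,0],"gripper":0}]'
python3 - <<'E'
from h import *
import cv2
cv2.imwrite("pics/w1.png",capture("wrist")[:,:,::-1])
E
```

```text
clock: 2.08
position: [0.4822, -0.2175, 0.3869]
ee_rot: [0.5, -0.5, 0.5, -0.5]
ft_force: [0.3, 0.0, -0.7]
gripper_width: 0.0919
clock: 2.75
position: [0.5494, 0.0055, 0.2912]
ee_rot: [-0.5, 0.503, -0.501, 0.496]
ft_force: [-1.7, -0.3, -0.5]
gripper_width: 0.0915
```

View pics/w1.png

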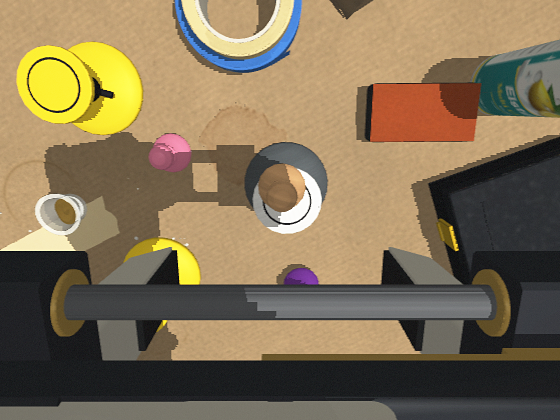

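```bash
cat >> h.py <<'E'
import cv2
from scipy.optimize import minimize
th=np.linspace(0,2*np.pi,48,endpoint=False)
prof=[(0,15),(5,18.5),(15,22.5),(25,16),(37,8.5),(42,9),(46,11),(50,13),(54,13.5),(58,13),(62,10.5),(65,5)]
S=4
def circ(c,x,y,z,r): return proj(c,np.c_[x+r*np.cos(th),y+r*np.sin(th),np.full(48,z)])
def fsil(c,x,y,w):
    m=np.zeros((w[3]*S,w[2]*S),np.uint8)
    cs=[circ(c,x,y,.09+h/1e3,r/1e3) for h,r in prof]
    for a,b in zip(cs[:-1],cs[1:]):
        p=cv2.convexHull(((np.vstack([a,b])-w[:2]+.5)*S).astype(np.float32))
        cv2.fillConvexPoly(m,np.round(p).astype(np.int32),1)
    return m
def disc(c,x,y,w,z=.09,r=.034):
    m=np.zeros((w[3]*S,w[2]*S),np.uint8)
    cv2.fillConvexPoly(m,np.round((circ(c,x,y,z,r)-w[:2]+.5)*S).astype(np.int32),1); return m
def measure(cam,im,x0=(.529,.003,.545,.005),sz=50,name=None):
    c=get_calibration(cam); u,v=proj(c,[[x0[0],x0[1],.1]])[0]
    w=(max(int(u)-sz,0),max(int(v)-sz,0),2*sz,2*sz)
    cr=im[w[1]:w[1]+w[3],w[0]:w[0]+w[2]]
    big=cv2.resize(cr,(w[2]*S,w[3]*S),interpolation=cv2.INTER_LINEAR)
    hsv=cv2.cvtColor(big,cv2.COLOR_RGB2HSV)
    sat,val=hsv[...,1]/255.,hsv[...,2]/255.
    wood=((sat>.3)&(val>.3)).astype(np.uint8)
    white=((sat<.18)&(val>.45)).astype(np.uint8)
    near=disc(c,x0[2],x0[3],w,.11,.04)|disc(c,x0[2],x0[3],w,.15,.03)
    n,l,st,_=cv2.connectedComponentsWithStats(wood)
    def cost(p):
        pl=disc(c,p[0],p[1],w); f=fsil(c,p[2],p[3],w)
        e1=((pl&(1-f))!=white)*(near|disc(c,x0[0],x0[1],w,.09,.042))
        e2=(f!=wood)*(disc(c,x0[0],x0[1],w,.09,.038)|near)
        return (e1.sum()+e2.sum())/S/S
    best=None
    r=minimize(cost,x0,method="Nelder-Mead",options=dict(initial_simplex=np.vstack([x0]+[np.array(x0)+d for d in np.eye(4)*.006]),xatol=5e-5,fatol=.2,maxiter=400))
    p=r.x; d=p[2:]-p[:2]
    print(cam,"plate",p[:2].round(4),"finial",p[2:].round(4),"off mm",(d*1e3).round(1),"|",round(np.hypot(*d)*1e3,1),"cost px",round(r.fun,1))
    if name:
        o=big[...,::-1].copy()
        for m,col in((disc(c,p[0],p[1],w),(255,0,0)),(fsil(c,p[2],p[3],w),(0,0,255)),(disc(c,p[0],p[1],w,.09,.022),(0,255,0)),(disc(c,p[2],p[3],w,.09,.015),(255,0,255))):
            cv2.drawContours(o,cv2.findContours(m,0,2)[0],-1,col,1)
        cv2.imwrite(name,cv2.resize(np.hstack([o,cv2.merge([wood*255,white*255,white*0])]),(800,400)))
    return p
E
python3 - <<'E'
from h import *
im=cv2.imread("pics/w1.png")[:,:,::-1].copy(); measure("wrist",im,sz=50,name="pics/fit_w1.png")
im=cv2.imread("pics/top0.png")[:,:,::-1].copy(); measure("top",im,sz=30,name="pics/fit_t0.png")
E
```

```text
wrist plate [ 0.5336 -0.0032] finial [0.5509 0.0026] off mm [17.3  5.9] | 18.3 cost px 1424.4
top plate [0.5316 0.    ] finial [0.5516 0.0062] off mm [20.1  6.1] | 21.0 cost px 236.6
```

View pics/fit_w1.png

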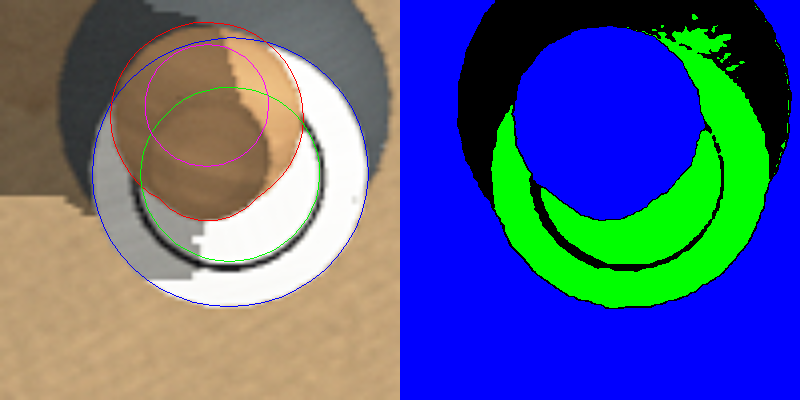

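View pics/fit_t0.png

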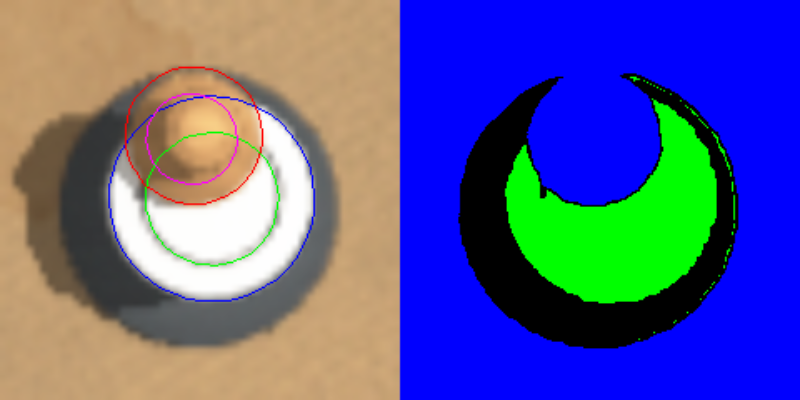

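Wrist fit: finial is 18.3 mm off centre at (+17.3, +5.9) mm, which is within the stated 15–19. The top view fit is coarser (2 mm per pixel) and also shows the ball lying inside the outline. Plan: yaw +0.33 so the two part-open fingertips cradle the belly from the outer side, descend to z≈0.099, then push slowly inwards.

```bash
python3 -m crank '[{"translation":[0.01,0.003,0],"rot":[0,0,0.11],"gripper":0.73},{"translation":[0.02,0.006,-0.01],"rot":[0,0,0.22],"gripper":0.73},{"translation":[0.03,0.009,-0.03],"rot":[0,0,0.33],"gripper":0.73},{"translation":[0.045,0.012,-0.05],"rot":[0,0,0.33],"gripper":0.73},{"translation":[0.05,0.012,-0.07],"rot":[0,0,0.33],"gripper":0.73},{"translation":[0.05,0.012,-0.08],"rot":[0,0,0.33],"gripper":0.73},{"translation":[0.05,0.012,-0.08],"rot":[0,0,0.33],"gripper":0.73},{"translation":[0.05,0.012,-0.08],"rot":[0,0,0.33],"gripper":0.73}]' 10
python3 - <<'E'
from h import *
from scipy.spatial.transform import Rotation as R
im=capture("wrist"); cv2.imwrite("pics/w2.png",im[:,:,::-1])
s=sense();q=s["ee_rot"];M=R.from_quat(q[[1,2,3,0]]).as_matrix();print(s["position"],s["gripper_width"],M.round(3))
measure("wrist",im,x0=(.5336,-.0032,.5509,.0026),sz=70,name="pics/fit_w2.png")
E
```

```text
clock: 3.47
position: [0.601, 0.0115, 0.2175]
ee_rot: [-0.575, 0.575, -0.411, 0.411]
ft_force: [0.7, -0.1, 0.4]
gripper_width: 0.0431
[0.601398   0.01177531 0.21827879] 0.038696127262218265 [[ 0.324  0.001  0.946]
 [-0.946 -0.     0.324]
 [ 0.001 -1.     0.001]]
wrist plate [ 0.5378 -0.001 ] finial [0.5498 0.0055] off mm [12.   6.5] | 13.6 cost px 4260.5
```

View pics/w2.png

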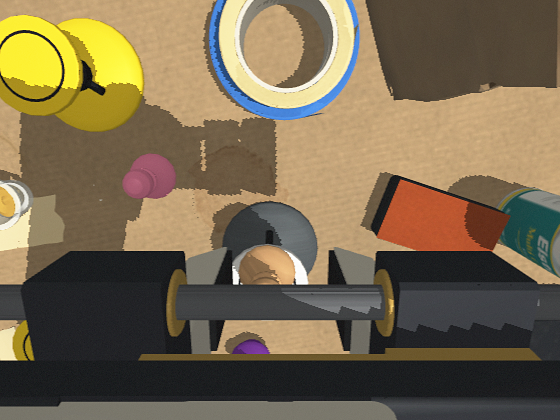

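View pics/fit_w2.png

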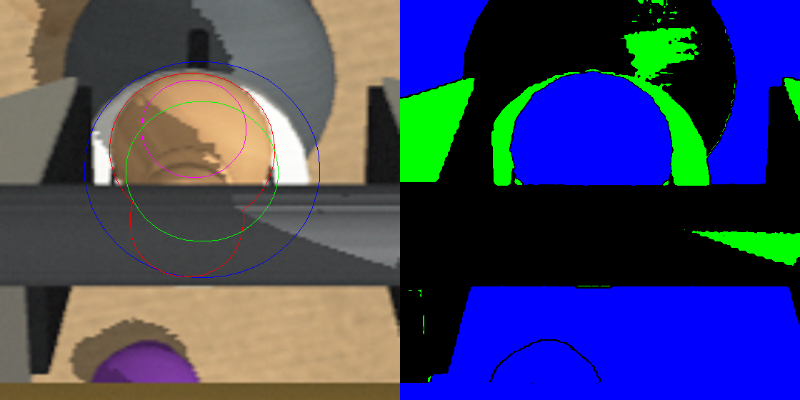

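The second fit is spoilt by the gripper bar across the finial, so I ignore it. The belly appears about 12 px left of the jaw midline, i.e. 8 mm, which matches the first measurement. I correct the lateral offset, descend on the outer side, and check.

```bash
python3 -m crank '[{"translation":[-0.005,0.0067,0],"rot":[0,0,0],"gripper":0.73},{"translation":[-0.005,0.0067,-0.02],"rot":[0,0,0],"gripper":0.73},{"translation":[-0.005,0.0067,-0.045],"rot":[0,0,0],"gripper":0.73},{"translation":[-0.005,0.0067,-0.07],"rot":[0,0,0],"gripper":0.73},{"translation":[-0.005,0.0067,-0.09],"rot":[0,0,0],"gripper":0.73},{"translation":[-0.005,0.0067,-0.1],"rot":[0,0,0],"gripper":0.73},{"translation":[-0.005,0.0067,-0.1],"rot":[0,0,0],"gripper":0.73},{"translation":[-0.005,0.0067,-0.1],"rot":[0,0,0],"gripper":0.73}]' 10
python3 - <<'E'
from h import *
a=capture("wrist"); b=capture("scene")
s=sense();print(s["position"],s["gripper_width"])
cv2.imwrite("pics/w3.png",np.hstack([a[200:420,130:430],cv2.resize(b[150:270,230:390],(400,300))[:220]])[:,:,::-1])
E
```

```text
clock: 4.18
position: [0.5965, 0.0194, 0.1178]
ee_rot: [0.576, -0.575, 0.411, -0.411]
ft_force: [-0.6, -0.6, 0.8]
gripper_width: 0.0245
[0.59724244 0.01937511 0.11857305] 0.024753630734259777
```

View pics/w3.png

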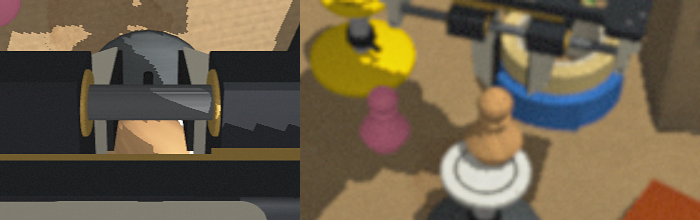

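The scene crop shows both fingertips behind and outside the finial, which is untouched. I go down to 0.099.

```bash
python3 -m crank '[{"translation":[0,0,-0.01],"rot":[0,0,0],"gripper":0.73},{"translation":[-0.0,0,-0.019],"rot":[0,0,0],"gripper":0.73},{"translation":[-0.0,0,-0.019],"rot":[0,0,0],"gripper":0.73},{"translation":[-0.003,-0.001,-0.019],"rot":[0,0,0],"gripper":0.73},{"translation":[-0.006,-0.002,-0.019],"rot":[0,0,0],"gripper":0.73},{"translation":[-0.009,-0.003,-0.019],"rot":[0,0,0],"gripper":0.73},{"translation":[-0.009,-0.003,-0.019],"rot":[0,0,0],"gripper":0.73},{"translation":[-0.009,-0.003,-0.019],"rot":[0,0,0],"gripper":0.73}]'
python3 - <<'E'
from h import *
a=capture("top"); b=capture("scene"); w=capture("wrist")
s=sense();print(s["position"],s["gripper_width"])
cv2.imwrite("pics/s4.png",cv2.resize(b[165:255,250:370],(800,600),interpolation=cv2.INTER_CUBIC)[:,:,::-1])
cv2.imwrite("pics/t4.png",np.hstack([cv2.resize(a[170:260,265:355],(400,400)),cv2.resize(w[230:400,195:365],(400,400))])[:,:,::-1])
E
```

```text
clock: 4.95
position: [0.5871, 0.0159, 0.0981]
ee_rot: [0.575, -0.575, 0.411, -0.411]
ft_force: [-0.2, 0.7, 0.4]
gripper_width: 0.0248
[0.58736188 0.0160576  0.097922  ] 0.024613859901860106
```

View pics/s4.png

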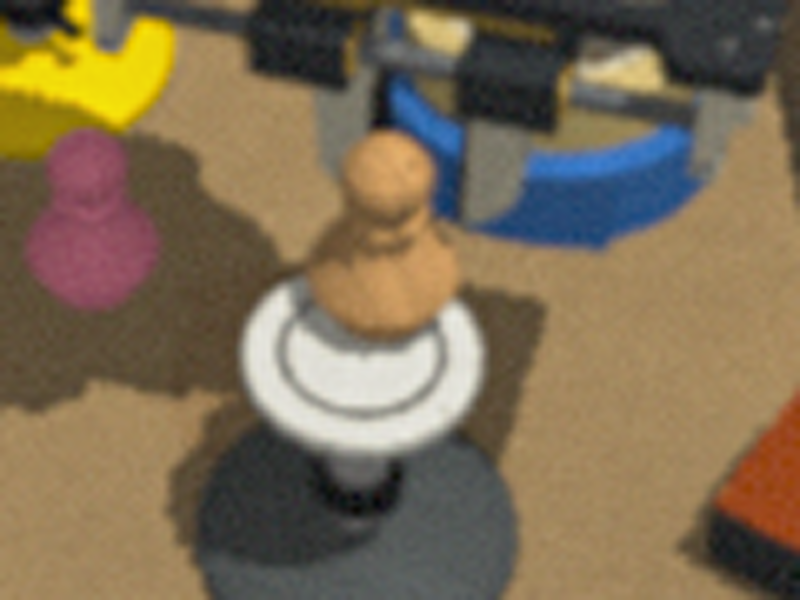

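View pics/t4.png

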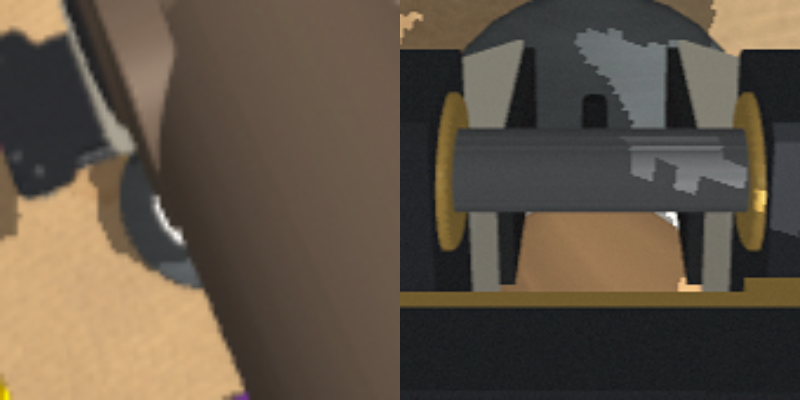

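Both views show the fingers not yet touching; the finial is still at the edge. TCP is at z 0.098, and contact is expected about 10 mm further in. I approach in 1.25 mm rows.

```bash
python3 -m crank '[{"translation":[-0.0012,-0.0004,0],"rot":[0,0,0],"gripper":0.73},{"translation":[-0.0024,-0.0008,0],"rot":[0,0,0],"gripper":0.73},{"translation":[-0.0036,-0.0012,0],"rot":[0,0,0],"gripper":0.73},{"translation":[-0.0048,-0.0016,0],"rot":[0,0,0],"gripper":0.73},{"translation":[-0.006,-0.002,0],"rot":[0,0,0],"gripper":0.73},{"translation":[-0.0072,-0.0024,0],"rot":[0,0,0],"gripper":0.73},{"translation":[-0.0084,-0.0029,0],"rot":[0,0,0],"gripper":0.73},{"translation":[-0.0096,-0.0033,0],"rot":[0,0,0],"gripper":0.73}]'
python3 -m crank '[{"translation":[-0.0012,-0.0004,0],"rot":[0,0,0],"gripper":0.73},{"translation":[-0.0024,-0.0008,0],"rot":[0,0,0],"gripper":0.73},{"translation":[-0.0036,-0.0012,0],"rot":[0,0,0],"gripper":0.73},{"translation":[-0.0048,-0.0016,0],"rot":[0,0,0],"gripper":0.73},{"translation":[-0.006,-0.002,0],"rot":[0,0,0],"gripper":0.73},{"translation":[-0.006,-0.002,0],"rot":[0,0,0],"gripper":0.73}]'
python3 - <<'E'
from h import *
b=capture("scene")
s=sense();print(s["position"],s["gripper_width"])
cv2.imwrite("pics/s5.png",cv2.resize(b[165:255,250:370],(800,600),interpolation=cv2.INTER_CUBIC)[:,:,::-1])
E
```

```text
clock: 5.77
position: [0.5775, 0.0127, 0.0978]
ee_rot: [-0.575, 0.575, -0.411, 0.411]
ft_force: [-0.1, 0.3, 0.6]
gripper_width: 0.0247
clock: 6.27
position: [0.5714, 0.0106, 0.0978]
ee_rot: [-0.575, 0.576, -0.411, 0.411]
ft_force: [0.9, 0.5, 0.2]
gripper_width: 0.0248
[0.5714588  0.01066206 0.0977674 ] 0.024942134955875987
```

View pics/s5.png

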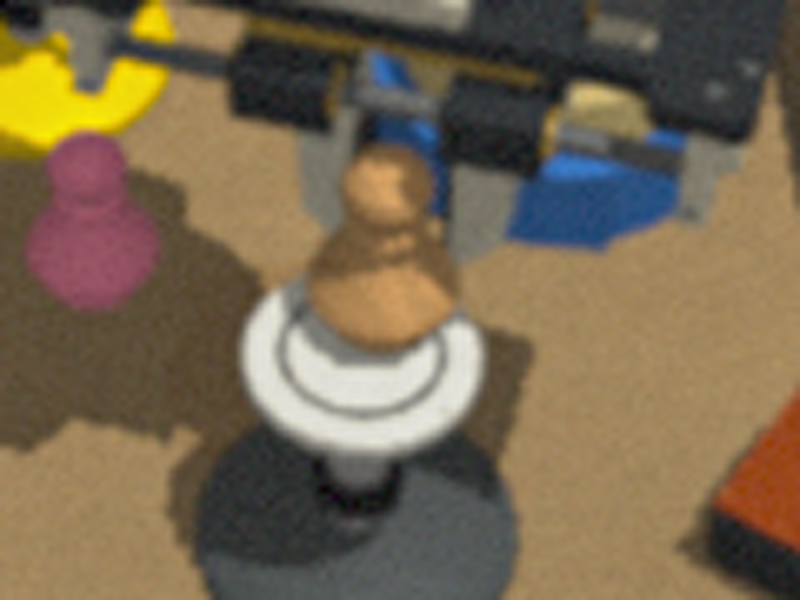

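```bash
python3 - <<'E'
from h import *
c=get_calibration("scene"); w=np.array([250,165])
for k in [0,3,5,7,10]:
    x,y=.551-.000946*k,.003-.000323*k
    ball=circ(c,x,y,.144,.0135); P=lambda z,r:(circ(c,x,y,.09+z,r)-w+.5)*6.667
    print(k,"balltop",np.round(P(.058,.0125)[:,1].min()),"ballc",np.round(P(.054,0)[0]),"bellybot",np.round(max(P(z/1e3,r/1e3)[:,1].max() for z,r in prof[:4])),"bellyLR",np.round([P(.015,.0225)[:,0].min(),P(.015,.0225)[:,0].max()]))
print("TCPcorner", [np.round((proj(c,[[.5715+.0124*s*.324-.0095*.946,.0107-.0124*s*.946-.0095*.324,.0978]])[0]-w+.5)*6.667) for s in(1,-1)])
E
```

```text
0 balltop 135.0 ballc [398. 178.] bellybot 346.0 bellyLR [315. 473.]
3 balltop 142.0 ballc [395. 185.] bellybot 354.0 bellyLR [312. 470.]
5 balltop 147.0 ballc [393. 190.] bellybot 359.0 bellyLR [310. 469.]
7 balltop 152.0 ballc [391. 196.] bellybot 364.0 bellyLR [308. 467.]
10 balltop 160.0 ballc [388. 203.] bellybot 372.0 bellyLR [305. 464.]
TCPcorner [array([444., 266.]), array([361., 247.])]
```

```bash
python3 - <<'E'
import cv2,numpy as np
o=[]
for f in ["pics/s4.png","pics/s5.png"]:
    im=cv2.imread(f)[110:370,280:500]; o.append(cv2.resize(im,(400,473)))
cv2.imwrite("pics/cmp45.png",np.hstack(o))
for f in ["pics/s4.png","pics/s5.png"]:
    im=cv2.imread(f); h=cv2.cvtColor(im,cv2.COLOR_BGR2HSV)
    m=((h[...,1]>85)&(h[...,0]<25)).astype(np.uint8); m[:, :290]=0;m[:,480:]=0; m[:115]=0
    n,l,st,ce=cv2.connectedComponentsWithStats(m); k=l[190,388]; mm=l==k
    print(f,st[k],[ (y,np.where(mm[y])[0][[0,-1]]) for y in (150,170,190,210,230,250,270,290,310,330) if mm[y].any()], [ (x,np.where(mm[:,x])[0][[0,-1]]) for x in (360,388,410)])
E
```

```text
pics/s4.png [  290   115   190   226 29000] [(150, array([290, 422])), (170, array([290, 432])), (190, array([290, 429])), (210, array([290, 429])), (230, array([290, 462])), (250, array([290, 479])), (270, array([290, 479])), (290, array([312, 479])), (310, array([326, 479])), (330, array([349, 415]))] [(360, array([140, 335])), (388, array([129, 340])), (410, array([139, 333]))]
pics/s5.png [  290   126   190   226 25091] [(150, array([290, 401])), (170, array([290, 425])), (190, array([290, 430])), (210, array([290, 425])), (230, array([290, 443])), (250, array([290, 446])), (270, array([290, 479])), (290, array([308, 479])), (310, array([316, 479])), (330, array([336, 432]))] [(360, array([150, 347])), (388, array([149, 350])), (410, array([155, 344]))]
```

View pics/cmp45.png

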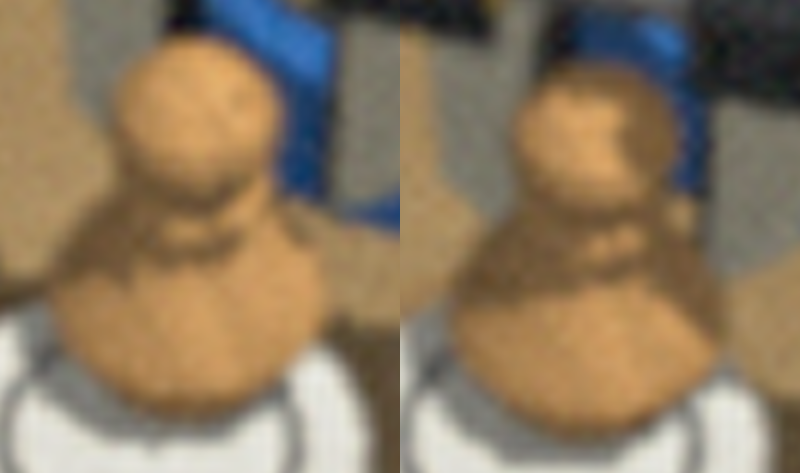

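The neck-and-ball and the foot edge both moved down about 11–13 zoomed px, which is about 4.5 mm of sliding with no clear tilt. About 13.5 mm remain. I push 10 mm more at the same pace.

```bash
python3 -m crank '[{"translation":[-0.0012,-0.0004,0],"rot":[0,0,0],"gripper":0.73},{"translation":[-0.0024,-0.0008,0],"rot":[0,0,0],"gripper":0.73},{"translation":[-0.0036,-0.0012,0],"rot":[0,0,0],"gripper":0.73},{"translation":[-0.0048,-0.0016,0],"rot":[0,0,0],"gripper":0.73},{"translation":[-0.006,-0.002,0],"rot":[0,0,0],"gripper":0.73},{"translation":[-0.0072,-0.0024,0],"rot":[0,0,0],"gripper":0.73},{"translation":[-0.0084,-0.0029,0],"rot":[0,0,0],"gripper":0.73},{"translation":[-0.0096,-0.0033,0],"rot":[0,0,0],"gripper":0.73}]'
python3 -m crank '[{"translation":[0,0,0],"rot":[0,0,0],"gripper":0.73},{"translation":[0,0,0],"rot":[0,0,0],"gripper":0.73}]'
python3 - <<'E'
from h import *
b=capture("scene")
s=sense();print(s["position"],s["gripper_width"])
cv2.imwrite("pics/s6.png",cv2.resize(b[165:255,250:370],(800,600),interpolation=cv2.INTER_CUBIC)[:,:,::-1])
E
```

```text
clock: 6.98
position: [0.5619, 0.0074, 0.0978]
ee_rot: [-0.575, 0.576, -0.411, 0.411]
ft_force: [0.7, 0.6, 0.2]
gripper_width: 0.0248
clock: 7.15
position: [0.5618, 0.0073, 0.0977]
ee_rot: [-0.575, 0.576, -0.411, 0.411]
ft_force: [0.1, -0.2, 0.1]
gripper_width: 0.0252
[0.56182955 0.00737758 0.09771655] 0.0252620176278637
```

View pics/s6.png

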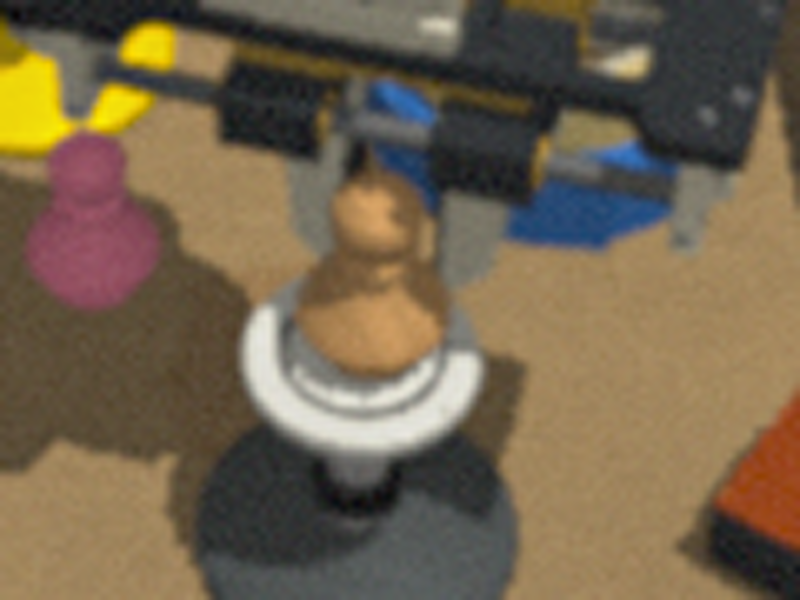

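Finial stands upright, lower edge now at zoomed row 373 with roughly 385 expected at centre, so about 4 mm remain. The plate edge hasn't moved. I push 3.5 mm more, then back straight out, rise and measure.

```bash
python3 -m crank '[{"translation":[-0.0012,-0.0004,0],"rot":[0,0,0],"gripper":0.73},{"translation":[-0.0024,-0.0008,0],"rot":[0,0,0],"gripper":0.73},{"translation":[-0.0033,-0.0011,0],"rot":[0,0,0],"gripper":0.73},{"translation":[-0.0033,-0.0011,0],"rot":[0,0,0],"gripper":0.73},{"translation":[-0.0023,-0.0008,0],"rot":[0,0,0],"gripper":0.73},{"translation":[-0.001,-0.0003,0],"rot":[0,0,0],"gripper":0.73},{"translation":[0.006,0.002,0],"rot":[0,0,0],"gripper":0.73},{"translation":[0.014,0.0047,0],"rot":[0,0,0],"gripper":0.73}]'
python3 -m crank '[{"translation":[0.015,0.005,0],"rot":[0,0,0],"gripper":0.73},{"translation":[0.025,0.009,0.01],"rot":[0,0,0],"gripper":0.73},{"translation":[0.025,0.009,0.04],"rot":[0,0,0],"gripper":0.73},{"translation":[0.02,0.007,0.08],"rot":[0,0,0],"gripper":0.73},{"translation":[0.0,0.0,0.12],"rot":[0,0,0],"gripper":0.73},{"translation":[-0.02,-0.005,0.16],"rot":[0,0,0],"gripper":0.73},{"translation":[-0.03,-0.01,0.19],"rot":[0,0,0],"gripper":0.73},{"translation":[-0.03,-0.01,0.195],"rot":[0,0,0],"gripper":0.73}]'
python3 -m crank '[{"translation":[0,0,0],"rot":[0,0,0],"gripper":0.73},{"translation":[0,0,0],"rot":[0,0,0],"gripper":0.73}]'
python3 - <<'E'
from h import *
im=capture("wrist"); cv2.imwrite("pics/w7.png",im[:,:,::-1]); print(sense()["position"])
measure("wrist",im,x0=(.5336,-.0032,.535,-.002),sz=50,name="pics/fit_w7.png")
b=capture("scene");cv2.imwrite("pics/s7.png",cv2.resize(b[165:255,250:370],(800,600),interpolation=cv2.INTER_CUBIC)[:,:,::-1])
E
```

```text
clock: 7.87
position: [0.5764, 0.0121, 0.0978]
ee_rot: [-0.575, 0.576, -0.411, 0.411]
ft_force: [-0.8, -0.3, -0.0]
gripper_width: 0.025
clock: 8.53
position: [0.5474, 0.002, 0.2998]
ee_rot: [0.577, -0.574, 0.408, -0.414]
ft_force: [1.6, 0.8, -0.0]
gripper_width: 0.0247
clock: 8.7
position: [0.5466, 0.0023, 0.2926]
ee_rot: [0.576, -0.575, 0.411, -0.411]
ft_force: [0.7, -0.3, -1.4]
gripper_width: 0.0251
[0.54604866 0.00231341 0.29153793]
wrist plate [5.327e-01 2.000e-04] finial [ 0.5333 -0.0008] off mm [ 0.6 -1. ] | 1.2 cost px 2008.6
```

View pics/fit_w7.png

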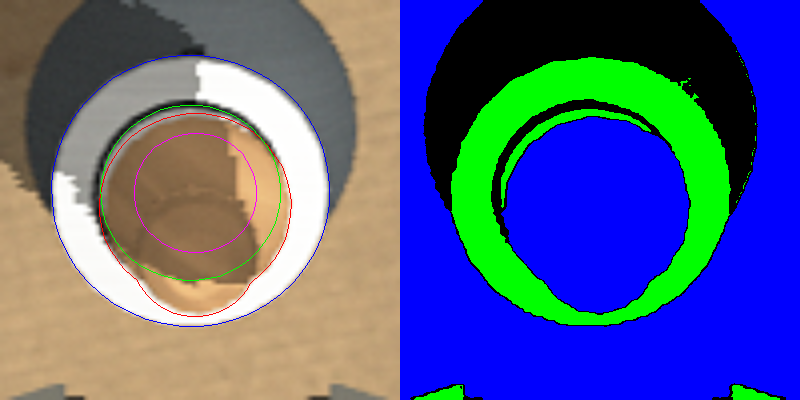

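View pics/s7.png

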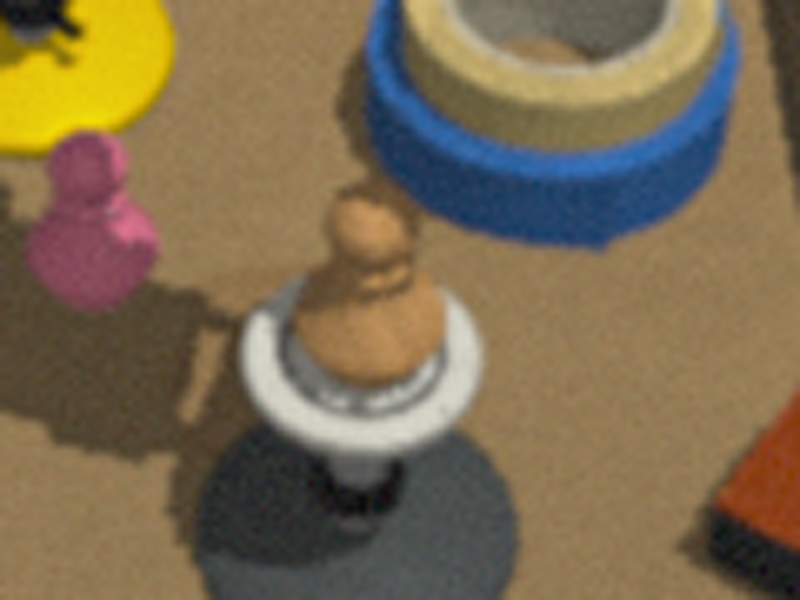

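```bash
python3 - <<'E'
from h import *
im=capture("scene"); measure("scene",im,x0=(.532,0.,.533,0.),sz=26,name="pics/fit_s8.png")
for t in ["sanding_block","dose_cup"]:
    d=spotter.landmark_of("scene",t)[0]; print(t,np.round(d["location"],1),d["p"])
s=sense();print(s["position"],s["ft_force"],s["clock"])
E
```

```text
scene plate [ 0.5296 -0.0007] finial [0.5344 0.0007] off mm [4.8 1.5] | 5.0 cost px 659.4
sanding_block [386.4 250.3] 0.79
dose_cup [201.5 199.7] 0.91
[0.5457103  0.0023202  0.29116806] [-0.87465879 -0.28506245 -0.25493362] 8.95
```

View pics/fit_s8.png

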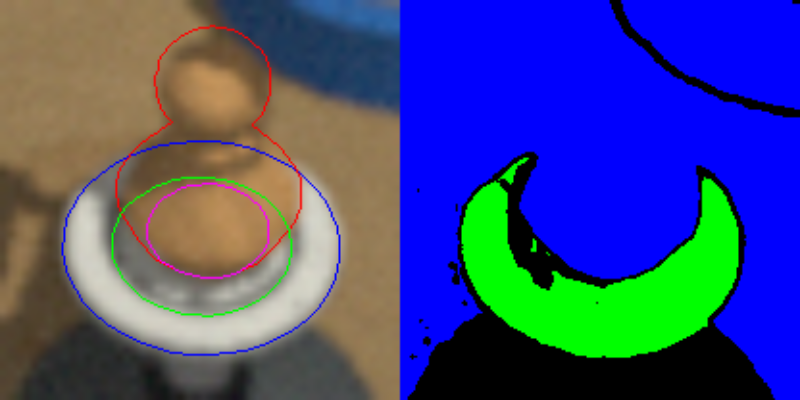

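The scene fit disagrees: it gives 5.0 mm off, but its drawn ball outline overshoots and the tan table leaks into the mask. To settle it I look straight down from directly above.

```bash
python3 -m crank '[{"translation":[-0.018,-0.006,0],"rot":[0,0,0],"gripper":0.73},{"translation":[-0.036,-0.012,0],"rot":[0,0,0],"gripper":0.73},{"translation":[-0.054,-0.018,0],"rot":[0,0,0],"gripper":0.73},{"translation":[-0.071,-0.024,0],"rot":[0,0,0],"gripper":0.73},{"translation":[-0.071,-0.024,0],"rot":[0,0,0],"gripper":0.73},{"translation":[-0.071,-0.024,0],"rot":[0,0,0],"gripper":0.73},{"translation":[-0.071,-0.024,0],"rot":[0,0,0],"gripper":0.73}]'
python3 - <<'E'
from h import *
im=capture("wrist"); cv2.imwrite("pics/w9.png",im[:,:,::-1])
measure("wrist",im,x0=(.5327,0,.5333,-.0008),sz=50,name="pics/fit_w9.png")
c=get_calibration("wrist")["camera_from_world"];print(-c[:3,:3].T@c[:3,3])
E
```

```text
clock: 9.53
position: [0.4754, -0.0217, 0.2925]
ee_rot: [0.576, -0.575, 0.411, -0.411]
ft_force: [1.1, -0.2, 0.3]
gripper_width: 0.0247
wrist plate [ 0.5368 -0.0035] finial [ 0.5334 -0.    ] off mm [-3.4  3.5] | 4.9 cost px 1969.1
[0.5421835  0.00202889 0.45056491]
```

View pics/fit_w9.png

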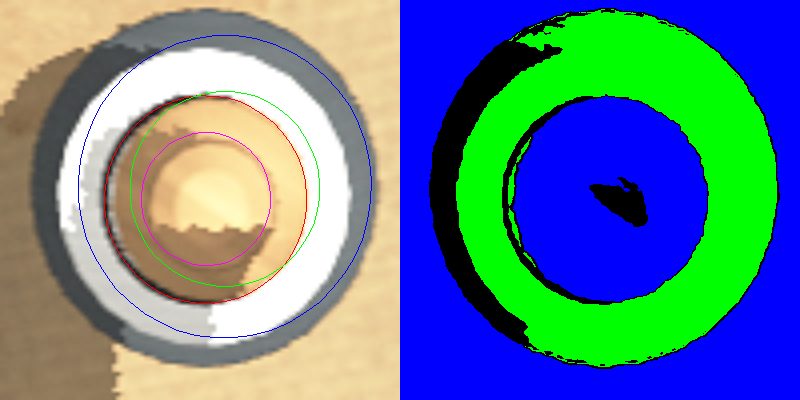

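Seen straight down, the true plate edge (columns 57–352, rows 48–347) is centred at about (204, 198). The belly (columns about 105–308, rows 97–302) is centred at about (207, 200), so the finial is within about 1 mm of centre. The 4.9 mm fit printed here is wrong: its plate outline took in the grey foot of the stand. The hand is clear, so I hand in.

```bash
python3 -c "
from cell import *
sign_off(); print(sense()['clock'])"
```

```text
the job is handed in; nothing more can be done
the job is handed in; nothing more can be done
```

The finial now stands upright about 1 mm from the plate's centre, inside the scribed ring (the limit is 7 mm). I cradled its belly lightly between the two part-open fingertips and slid it about 18 mm inwards. I then backed the hand straight out and handed in at about 9.6 s of the 48 s allowed.

**Centring checks:**
- **Oblique wrist fit:** 1.2 mm off, and its outlines matched the picture well.
- **Straight-down view, read by eye:** about 1 mm off.
- **Fits that disagreed:** the scene-camera fit gave 5.0 mm, with tan table in its mask and its ball outline too high. The automatic straight-down fit gave 4.9 mm because its plate outline took in the stand's grey foot. I discounted both, though even these are under 7 mm.

**The rest of the scene:**
- **Stand:** its plate stayed at the same place in the scene pictures.
- **Sanding block and cup:** in the scene camera, the network's points for them moved by about 4 px and 2 px. I took that as detection noise, since the hand never came near either.
- **Hand:** clear of everything when I handed in, about 20 cm above the plate.
- **Contact force:** the wrist reading never rose above its noise of about 2 N, so I could not measure the fingertip force directly.

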